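# Refit the hatch panel in the dust box

## Robot

A 7-joint arm with a two-finger parallel gripper is mounted at the origin on the work surface. World frame = base frame: x ahead of the robot, y to its left, z up, the work surface at z = 0. Lengths are in mm, angles in rad, forces in N, time in s.
With the tool pointing down it reaches from about 400 to 900 mm from the base axis. Payload 5.5 kg.
Tool frame: the origin (TCP) lies midway between the tips of the shut fingers; the grasp point (between the pads) lies 19 mm behind it (robot.hold_point_z is the distance from the TCP to the grasp point, in mm); z points along the fingers, y is the direction in which the jaws open and shut (so a half turn about z gives the same grasp; the last joint's range is limited). The gripper opens to 85 mm and grips with 20 to 120 N. Pads are 22 mm wide; open, the fingers measure 114 mm over their backs; the gripper's body (76 mm by 85 mm) begins 54 mm behind the grasp point. The pads swing forward as they close: fully open they stand 13 mm farther back than shut.
Start: joints at [-0.897, 0.501, -0.427, 1.55, 0.221, 1.138, -0.21], TCP at [259.536, 595.937, 231.31] pointing down, gripper open.
Joint ranges: [-2.88, 2.88], [-0.31, 2.03], [-1.54, 1.56], [0.2, 2.42], [-1.41, 4.55], [0.19, 2.02], [-2.57, 2.57]. Speed limits (rad/s): [2.57, 2.57, 3.14, 3.14, 3.14, 3.14, 3.14].

## Interface

Orientations are given as a rotation vector (axis times angle).
In Python, from workcell import robot gives the robot as it stands.
- The arm moves only by the tool drive_tool, never from a script. Its argument "increments" is a list of rows, each an object of numbers: "tx", "ty", "tz": the shift along the tool's x, y, z in cm; "wx", "wy", "wz": the turn, a rotation vector about the tool's x, y, z in rad; "fingers": the finger opening in cm, from 0 to 8.54. A call has 1 to 12 rows; each row is the pose to reach, as a shift and turn from the pose commanded when the call began, along the tool's axes at that moment; what a row does not reach only later rows make up. A row lasts 1/12 s, in which the tool goes at most 41.7 mm and 7.16 degrees, less where a joint would pass 70% of its speed; a pose out of reach is approached as far as the arm can. A call with a gripper value outside its range is refused whole. The fingers move at their own pace and stop on an object; "newtons" is the grip in N (left out, the last holds). Time passes only in rows, so rows that repeat a pose let the fingers close. It gives the time, the measured TCP pose, the force and the opening at its end, in the units of the state.
- robot.read_state(): the state, without advancing time (a new reading comes with each control period).
- robot.read_camera(name): name is "side" or "top"; returns a dict with "pixels" (420x560x3 uint8, blue, green, red), "z_map" (420x560 float32, mm along the optical axis (not along the pixel's ray), 0 where there is no reading), "K" (3x3 intrinsics, pixels), "T" (4x4, takes a point from camera to world coordinates). Camera axes: x right, y down, z forward; pixel columns grow to the right and rows downward; lengths in mm; the calibration is good to about 2 mm. A picture is of the moment at which its call begins.
- robot.close_job(): hands the job in, once; it reports no verdict.
The state is a dict: "time": time; "joint_pos": joint angles; "joint_velocities": joint speeds; "tau": joint torques, N m; "tcp_pos": TCP position; "ee_rot": TCP orientation; "force": force on the tool from outside, world axes, zero at the start; "ft_torque": the same for the moment, N m; "gripper_width": finger opening in mm.
Only numpy, scipy, OpenCV 4.12 (cv2) and the standard library are available. Lean on these libraries where they do the work, as an engineer would, in place of code of your own. Each camera call takes 0.05 s, during which the arm holds its last target.

## Task

On the woodshop bench, put the hatch back into the open-topped plywood dust box: take the largest of the three cleated plywood boards by its cleat, tilt it, tuck its lower edge under the rail that overhangs one end of the opening, and lower the other end until the board lies flat on the ledges inside. Keep hold of it until it lies flat, then let go; leave the two smaller cleated boards where they are.

Things in the scene. Friction and masses are not known exactly. Their poses are not given: they have to be found in the camera images.
- hatch: Hatch: plywood board 190 (x) x 120 (y) x 12 mm (z), the largest of three cleated boards, lying cleat up. Rigid upright cleat on its centre is the grip: 18 mm thick (x), 60 long (y), its top 62 mm above the board's underside. Symmetric: either 120 mm edge may go under the rail. Origin: centre of the underside, z up through the cleat. 0.17 to 0.34 kg.
- dust_box: Fixed open plywood box, outside 258 (x) x 180 (y) x 96 mm high. Origin: centre of underside, z up; +x from rail end (nearest robot) to plain end. Inside: x -111..111, y -72..72. Ledge tops all round at z 50, 20 wide at sides, 55 rail end, 45 plain end. Rail over x -111..-61, z 84..96; other walls to z 96. Opening 172 long. Fitted: hatch origin near x 0, y 0, z 50, long side along x.
- short_board: A cleated plywood board that is not wanted: 140 (x) x 120 (y) x 12 mm with the same cleat as the hatch. Origin: centre of its underside. Leave it alone.
- narrow_board: Another cleated plywood board that is not wanted: 190 (x) x 70 (y) x 12 mm with the same cleat as the hatch. Origin: centre of its underside. Leave it alone.
Mind the look-alikes: they are no part of the job. Leave any turquoise look-alike of the hatch alone.

How it is judged:
By the outcome, as a careful person would: the job done as asked, in the order asked, and still so for the second after the job is handed in, with the robot touching nothing.
It also fails if it takes over 43 s, if anything falls off the work surface, if the arm or the gripper's body presses on something with over 40 N, if the wrist force passes 120 N, or if a joint passes its speed limit or range.

## Working session

There is one attempt and no reset: what is moved stays moved. The work goes in short steps, Python scripts to look and compute and a tool call to move; the robot and the scene stay as the last step left them, time stands still between calls to the robot, and variables do not carry over. Pictures are saved under pics/ and viewed, and the job is handed in when it is done.

Besides the shell and the picture viewer there is one more tool, called after "Call:" by a JSON object that holds its "op" and its "data". drive_tool: Moves the arm, as the interface text tells. Its arguments: {"type":"object","properties":{"increments":{"type":"array","items":{"type":"object","properties":{"tx":{"type":"number"},"ty":{"type":"number"},"tz":{"type":"number"},"wx":{"type":"number"},"wy":{"type":"number"},"wz":{"type":"number"},"fingers":{"type":"number"}}}},"newtons":{"type":"number"}},"required":["increments"]}

```bash
mkdir -p pics
python3 - <<'E'
from workcell import robot
import cv2,numpy as np,pickle
d={}
for n in("side","top"):
    c=robot.read_camera(n);d[n]=c;cv2.imwrite(f"pics/{n}0.png",c["pixels"]);print(n,c["K"].round(1).tolist(),c["T"].round(3).tolist())
pickle.dump(d,open("c0.pkl","wb"))
s=robot.read_state();print({k:np.round(v,3).tolist() for k,v in s.items()}, robot.hold_point_z)
E
```

```text
side [[543.5, 0.0, 269.1], [0.0, 543.5, 204.4], [0.0, 0.0, 1.0]] [[0.879, -0.338, 0.337, -38.158], [-0.477, -0.639, 0.604, -861.489], [0.011, -0.691, -0.723, 1067.632], [0.0, 0.0, 0.0, 1.0]]
top [[381.3, 0.0, 281.1], [0.0, 381.3, 209.2], [0.0, 0.0, 1.0]] [[0.062, -0.973, 0.221, 274.548], [-0.998, -0.06, 0.017, -5.666], [-0.004, -0.222, -0.975, 859.039], [0.0, 0.0, 0.0, 1.0]]
{'time': 0.1, 'joint_pos': [-0.897, 0.502, -0.427, 1.551, 0.221, 1.138, -0.21], 'joint_velocities': [-0.001, -0.002, 0.0, -0.001, 0.0, 0.001, 0.001], 'tau': [-0.011, -57.082, -5.839, -28.175, 0.01, 0.006, 0.0], 'tcp_pos': [259.356, 595.323, 230.356], 'ee_rot': [-0.641, -3.075, 0.003], 'force': [0.234, 0.028, 0.901], 'ft_torque': [-0.039, 0.028, -0.062], 'gripper_width': 85.448} 18.700000000000003
```

View pics/top0.png

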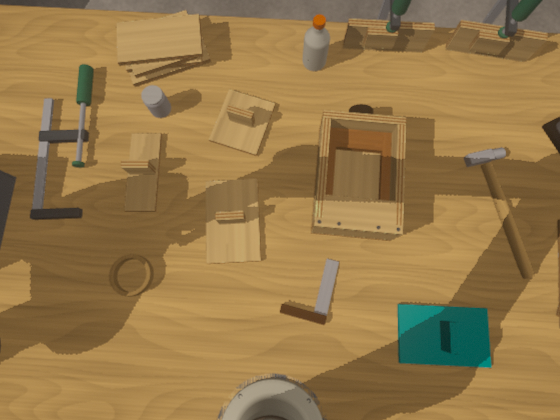

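View pics/side0.png

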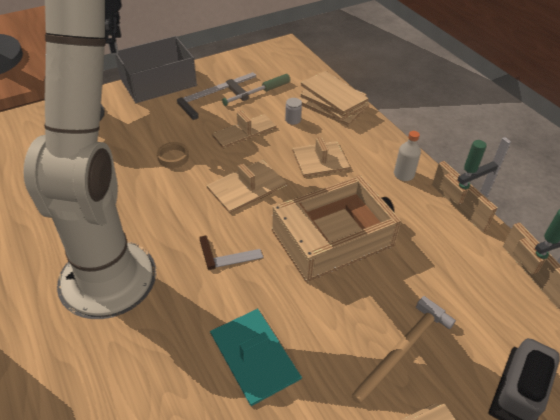

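Candidates in the top view: the large board at (232,222), the narrow one at (143,172), the short one at (243,121), the turquoise look-alike at (445,335) and the stack of scrap at (160,45). By size and colour I choose (232,222) and check it in a crop.

Run:
```python
import cv2,pickle
d=pickle.load(open("c0.pkl","rb"))
p=d["top"]["pixels"]
a=cv2.resize(p[170:275,190:275],None,fx=5.6,fy=5.6,interpolation=cv2.INTER_CUBIC)
b=cv2.resize(p[100:245,305:420],None,fx=4,fy=4,interpolation=cv2.INTER_CUBIC)
cv2.imwrite("pics/a.png",a);cv2.imwrite("pics/b.png",b)
```

```text
(no output)
```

View pics/a.png

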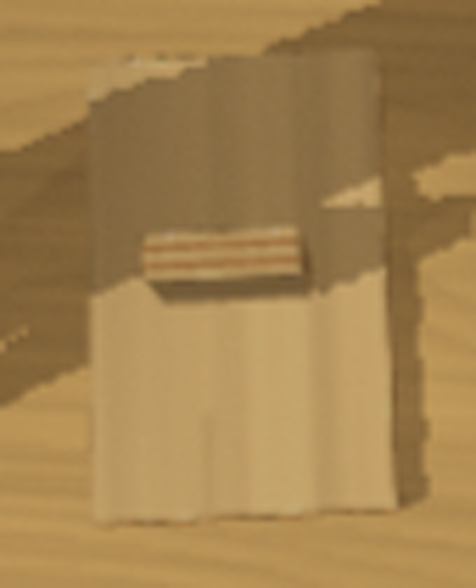

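View pics/b.png

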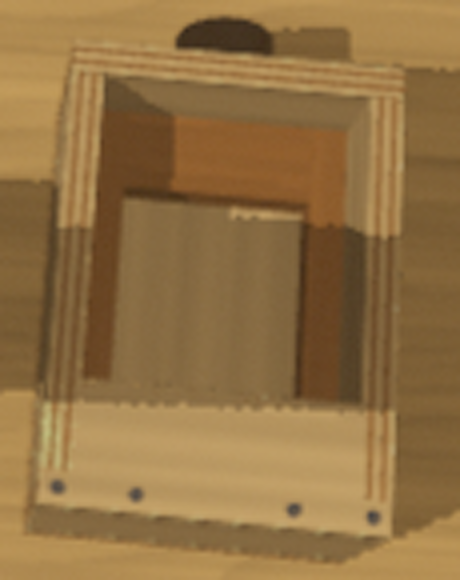

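The crop shows a 120x190-like board (corners approx (206,182), (258,179), (261,261), (207,263)) with its cleat at (230,215). The box rail is at the bottom (near the robot), with its corners at about (314,226) and (403,233).

```bash
cat > h.py <<'E'
import numpy as np
def ray(c,uv,z):
    K,T=c["K"],c["T"];uv=np.atleast_2d(np.array(uv,float))
    r=np.c_[uv,np.ones(len(uv))]@np.linalg.inv(K).T@T[:3,:3].T
    o=T[:3,3];return o+r*((z-o[2])/r[:,2])[:,None]
def proj(c,P):
    T=np.linalg.inv(c["T"]);q=np.atleast_2d(P)@T[:3,:3].T+T[:3,3];q=q@c["K"].T;return q[:,:2]/q[:,2:]
def cloud(c):
    z=c["z_map"];v,u=np.mgrid[:z.shape[0],:z.shape[1]]
    r=np.stack([u,v,np.ones_like(u)],-1).astype(float)@np.linalg.inv(c["K"]).T*z[...,None]
    P=r@c["T"][:3,:3].T+c["T"][:3,3];P[z==0]=np.nan;return P
E
python3 - <<'E'
import pickle,numpy as np,cv2
from h import *
d=pickle.load(open("c0.pkl","rb"));t=d["top"]
def show(n,px,s,o,z):
    P=ray(t,np.array(px)/s+o-(0.5-.5/s)*1,z);print(n,P[:,:2].round(1).tolist(),P[:,:2].mean(0).round(1))
    L=[np.linalg.norm(P[i]-P[(i+1)%4]).round(1) for i in range(4)];print(L)
    for i,j in((0,3),(1,2),(0,1),(3,2)):
        e=P[i]-P[j];print('ang',round(np.arctan2(e[1],e[0]),4))
show('hatch',[(90,68),(380,50),(398,508),(97,522)],5.6,np.array([190,170]),12)
show('cleat',[(143,234),(300,228),(302,274),(145,280)],5.6,np.array([190,170]),62)
show('box',[(73,43),(405,70),(392,533),(37,505)],4,np.array([305,100]),96)
# depth: cleat top points, box top points
for n in d:
    P=cloud(d[n]);C=ray(t,[[231,215]],62)[0]
    m=(abs(P[...,2]-62)<7)&(np.hypot(P[...,0]-C[0],P[...,1]-C[1])<55)
    q=P[m];print(n,'cleat',len(q),q.mean(0).round(1) if len(q) else 0)
    if len(q)>10: print(cv2.minAreaRect(q[:,:2].astype(np.float32)))
    B=ray(t,[[360,172]],96)[0]
    m=(abs(P[...,2]-96)<7)&(np.hypot(P[...,0]-B[0],P[...,1]-B[1])<200)
    q=P[m];print(n,'box',len(q),q[:,2].mean(),cv2.minAreaRect(q[:,:2].astype(np.float32)))
    m=(abs(P[...,2]-12)<4)&(np.hypot(P[...,0]-C[0],P[...,1]-C[1])<125)
    q=P[m];print(n,'board',len(q),q[:,2].mean(),cv2.minAreaRect(q[:,:2].astype(np.float32)))
E
```

```text
hatch [[521.0, 188.1], [536.1, 68.8], [348.1, 47.3], [335.3, 165.5]] [435.1 117.4]
[np.float64(120.2), np.float64(189.2), np.float64(118.8), np.float64(187.1)]
ang 0.1212
ang 0.1139
ang 1.697
ang 1.6793
cleat [[441.8, 149.3], [447.8, 89.6], [430.0, 87.3], [424.0, 146.8]] [435.9 118.2]
[np.float64(60.1), np.float64(18.0), np.float64(59.8), np.float64(18.0)]
ang 0.1433
ang 0.127
ang 1.6717
ang 1.6716
box [[673.7, -69.1], [668.6, -249.3], [413.7, -240.3], [417.0, -60.7]] [ 543.2 -154.8]
[np.float64(180.3), np.float64(255.1), np.float64(179.6), np.float64(256.8)]
ang -0.0329
ang -0.0355
ang 1.5429
ang 1.5526
side cleat 125 [435.5 119.2  61.3]
((436.2501220703125, 120.326171875), (20.390621185302734, 64.13136291503906), 7.051870346069336)
side box 3089 95.69865772784425 ((544.8159790039062, -152.94757080078125), (186.32806396484375, 261.4884948730469), 88.03484344482422)
side board 1675 12.0040148247833 ((433.99652099609375, 138.2519073486328), (192.42626953125, 163.54930114746094), 6.998770236968994)
top cleat 249 [434.5 117.6  62.3]
((435.1990051269531, 117.77587890625), (18.904071807861328, 58.132972717285156), 7.4487481117248535)
top box 5037 96.53727833469513 ((543.56494140625, -155.51898193359375), (180.7179412841797, 260.00628662109375), 87.94981384277344)
top board 3974 12.50633938266826 ((435.05902099609375, 118.09406280517578), (190.70558166503906, 120.6697006225586), 6.535064220428467)
```

```bash
cat >> h.py <<'E'
from scipy.spatial.transform import Rotation as Ro
def goalR(yaw,tilt,s=1):
    # tool y along s*box/board x(yaw), tool z down; tilt>0: near(-x) end down
    b=Ro.from_euler('z',yaw)*Ro.from_euler('y',-tilt)   # board frame in world
    B=b.as_matrix(); y=s*B[:,0]; z=-B[:,2]; x=np.cross(y,z)
    return Ro.from_matrix(np.c_[x,y,z]),B
def inc(p0,r0,p1,R1):
    R0=Ro.from_rotvec(r0); t=R0.inv().apply(np.array(p1)-p0)/10; w=(R0.inv()*R1).as_rotvec()
    return t.round(2).tolist(),w.round(3).tolist()
E
python3 - <<'E'
from h import *
from workcell import robot
s=robot.read_state();p,r=np.array(s["tcp_pos"]),s["ee_rot"]
print(Ro.from_rotvec(r).as_matrix().round(3))
for sg in(1,-1):
    R,_=goalR(.12,0,sg); print(sg,inc(p,r,[435,118,140],R))
E
```

```text
[[-0.917  0.399 -0.001]
 [ 0.399  0.917 -0.002]
 [ 0.    -0.002 -1.   ]]
1 ([-35.16, -36.73, 9.1], [-0.002, 0.001, 1.04])
-1 ([-35.16, -36.73, 9.1], [-0.001, -0.002, -2.102])
```

Call:
{"op": "drive_tool", "data": {"increments": [{"tx": -17,"ty": -18,"tz": 3,"wz": 0.5,"fingers": 8},{"tx": -17,"ty": -18,"tz": 3,"wz": 0.5},{"tx": -17,"ty": -18,"tz": 3,"wz": 0.5},{"tx": -17,"ty": -18,"tz": 3,"wz": 0.5},{"tx": -17,"ty": -18,"tz": 3,"wz": 0.5},{"tx": -17,"ty": -18,"tz": 3,"wz": 0.5},{"tx": -17,"ty": -18,"tz": 3,"wz": 0.5}], "newtons": 60}}

```text
$.increments[0]: bad value
```

Call:
{"op": "drive_tool", "data": {"increments": [{"tx": -17,"ty": -18,"tz": 3,"wx": 0,"wy": 0,"wz": 0.5,"fingers": 8},{"tx": -17,"ty": -18,"tz": 3,"wx": 0,"wy": 0,"wz": 0.5,"fingers": 8},{"tx": -17,"ty": -18,"tz": 3,"wx": 0,"wy": 0,"wz": 0.5,"fingers": 8},{"tx": -17,"ty": -18,"tz": 3,"wx": 0,"wy": 0,"wz": 0.5,"fingers": 8},{"tx": -17,"ty": -18,"tz": 3,"wx": 0,"wy": 0,"wz": 0.5,"fingers": 8},{"tx": -17,"ty": -18,"tz": 3,"wx": 0,"wy": 0,"wz": 0.5,"fingers": 8},{"tx": -17,"ty": -18,"tz": 3,"wx": 0,"wy": 0,"wz": 0.5,"fingers": 8}], "newtons": 60}}

```text
time: 0.68
tcp_pos: [346.6, 353.2, 199.5]
ee_rot: [1.395, 2.812, -0.012]
force: [0.5, -1.0, -1.1]
gripper_width: 79.9
```

Run:
```python
from h import *
from workcell import robot
s=robot.read_state();p,r=np.array(s["tcp_pos"]),s["ee_rot"]
print(np.round(p,1),np.round(s["joint_pos"],2))
R,_=goalR(.12,0,1); print(inc(p,r,[435,118,110],R))
```

```text
[346.6 353.2 199.5] [-0.61  0.25 -0.28  1.96  0.09  0.95 -0.28]
([-24.02, -7.14, 9.12], [-0.004, 0.007, 0.53])
```

Call:
{"op": "drive_tool", "data": {"increments": [{"tx": -24,"ty": -7.1,"tz": 9,"wx": -0.004,"wy": 0.007,"wz": 0.53,"fingers": 8},{"tx": -24,"ty": -7.1,"tz": 9,"wx": -0.004,"wy": 0.007,"wz": 0.53,"fingers": 8},{"tx": -24,"ty": -7.1,"tz": 9,"wx": -0.004,"wy": 0.007,"wz": 0.53,"fingers": 8},{"tx": -24,"ty": -7.1,"tz": 9,"wx": -0.004,"wy": 0.007,"wz": 0.53,"fingers": 8},{"tx": -24,"ty": -7.1,"tz": 9,"wx": -0.004,"wy": 0.007,"wz": 0.53,"fingers": 8},{"tx": -24,"ty": -7.1,"tz": 9,"wx": -0.004,"wy": 0.007,"wz": 0.53,"fingers": 8},{"tx": -24,"ty": -7.1,"tz": 9,"wx": -0.004,"wy": 0.007,"wz": 0.53,"fingers": 8},{"tx": -24,"ty": -7.1,"tz": 9,"wx": -0.004,"wy": 0.007,"wz": 0.53,"fingers": 8},{"tx": -24,"ty": -7.1,"tz": 9,"wx": -0.004,"wy": 0.007,"wz": 0.53,"fingers": 8},{"tx": -24,"ty": -7.1,"tz": 9,"wx": -0.004,"wy": 0.007,"wz": 0.53,"fingers": 8}], "newtons": 60}}

```text
time: 1.52
tcp_pos: [434.4, 131.1, 111.4]
ee_rot: [-2.068, -2.358, -0.011]
force: [0.3, 0.4, 0.1]
gripper_width: 80.2
```

Run:
```python
from h import *
from workcell import robot
import cv2
s=robot.read_state();p,r=np.array(s["tcp_pos"]),s["ee_rot"]
print(np.round(p,1),np.round(s["joint_pos"],2),s["time"])
R,_=goalR(.12,0,1); print(inc(p,r,[435,118,28],R))
c=robot.read_camera("side");cv2.imwrite("pics/s1.png",cv2.resize(c["pixels"][100:240,180:330],None,fx=4,fy=4))
```

```text
[434.4 131.1 111.4] [-0.29  0.3  -0.06  2.14  0.02  0.7  -0.23] 1.5167
([-1.38, -0.13, 8.33], [0.002, -0.008, 0.011])
```

View pics/s1.png

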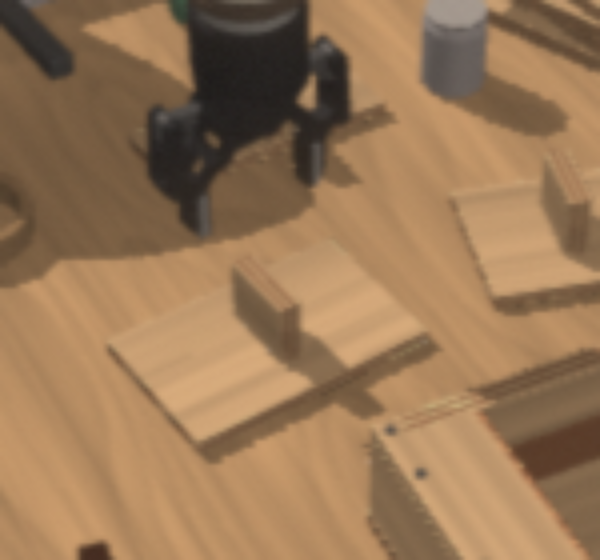

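The view shows the open jaws straddling the cleat's direction, still about 13 mm off along the cleat. I'll centre first, then descend.

Call:
{"op": "drive_tool", "data": {"increments": [{"tx": -1.0,"ty": -0.1,"tz": 3,"wx": 0,"wy": -0.008,"wz": 0.011,"fingers": 8},{"tx": -1.0,"ty": -0.1,"tz": 3,"wx": 0,"wy": -0.008,"wz": 0.011,"fingers": 8},{"tx": -1.0,"ty": -0.1,"tz": 3,"wx": 0,"wy": -0.008,"wz": 0.011,"fingers": 8}]}}

```text
time: 1.82
tcp_pos: [433.2, 120.9, 80.7]
ee_rot: [-2.083, -2.351, 0.002]
force: [-0.1, -0.3, 1.2]
gripper_width: 79.9
```

Run:
```python
from h import *
from workcell import robot
s=robot.read_state();p,r=np.array(s["tcp_pos"]),s["ee_rot"]
print(np.round(p,1),np.round(s["joint_velocities"],2),s["time"])
R,_=goalR(.12,0,1); print(inc(p,r,[435,118,28],R))
```

```text
[433.2 120.9  80.7] [ 0.   -0.03 -0.01 -0.03 -0.    0.01  0.  ] 1.8167
([-0.3, 0.15, 5.27], [-0.001, 0.0, 0.001])
```

Call:
{"op": "drive_tool", "data": {"increments": [{"tx": -0.3,"ty": 0.15,"tz": 2,"wx": 0,"wy": 0,"wz": 0,"fingers": 8},{"tx": -0.3,"ty": 0.15,"tz": 4,"wx": 0,"wy": 0,"wz": 0,"fingers": 8},{"tx": -0.3,"ty": 0.15,"tz": 5.2,"wx": 0,"wy": 0,"wz": 0,"fingers": 8},{"tx": -0.3,"ty": 0.15,"tz": 5.2,"wx": 0,"wy": 0,"wz": 0,"fingers": 8},{"tx": -0.3,"ty": 0.15,"tz": 5.2,"wx": 0,"wy": 0,"wz": 0,"fingers": 1},{"tx": -0.3,"ty": 0.15,"tz": 5.2,"wx": 0,"wy": 0,"wz": 0,"fingers": 1},{"tx": -0.3,"ty": 0.15,"tz": 5.2,"wx": 0,"wy": 0,"wz": 0,"fingers": 1},{"tx": -0.3,"ty": 0.15,"tz": 5.2,"wx": 0,"wy": 0,"wz": 0,"fingers": 1},{"tx": -0.3,"ty": 0.15,"tz": 5.2,"wx": 0,"wy": 0,"wz": 0,"fingers": 1},{"tx": -0.3,"ty": 0.15,"tz": 5.2,"wx": 0,"wy": 0,"wz": 0,"fingers": 1}], "newtons": 80}}

```text
time: 2.65
tcp_pos: [437.6, 117.5, 30.2]
ee_rot: [2.084, 2.348, 0.004]
force: [-0.9, -1.2, 6.4]
gripper_width: 16.9
```

Run:
```python
from h import *
from workcell import robot
s=robot.read_state();p,r=np.array(s["tcp_pos"]),s["ee_rot"]
print(np.round(p,1),np.round(s["joint_velocities"],2),s["time"],s["gripper_width"],s["force"])
```

```text
[437.6 117.5  30.2] [-0. -0.  0. -0.  0.  0. -0.] 2.65 16.871800531642084 [-0.89105601 -1.22400838  6.35135396]
```

Call:
{"op": "drive_tool", "data": {"increments": [{"tx": 0,"ty": 0,"tz": -1,"wx": 0,"wy": 0,"wz": 0,"fingers": 1},{"tx": 0,"ty": 0,"tz": -3,"wx": 0,"wy": 0,"wz": 0,"fingers": 1},{"tx": 0,"ty": 0,"tz": -6,"wx": 0,"wy": 0,"wz": 0,"fingers": 1},{"tx": 0,"ty": 0,"tz": -9,"wx": 0,"wy": 0,"wz": 0,"fingers": 1},{"tx": 0,"ty": 0,"tz": -12,"wx": 0,"wy": 0,"wz": 0,"fingers": 1},{"tx": 0,"ty": 0,"tz": -15,"wx": 0,"wy": 0,"wz": 0,"fingers": 1},{"tx": 0,"ty": 0,"tz": -18,"wx": 0,"wy": 0,"wz": 0,"fingers": 1},{"tx": 0,"ty": 0,"tz": -20,"wx": 0,"wy": 0,"wz": 0,"fingers": 1},{"tx": 0,"ty": 0,"tz": -20,"wx": 0,"wy": 0,"wz": 0,"fingers": 1}]}}

```text
time: 3.4
tcp_pos: [438.9, 118.0, 234.2]
ee_rot: [2.082, 2.345, 0.013]
force: [0.9, 0.9, -2.4]
gripper_width: 17.1
```

```bash
cat > plan.py <<'E'
# waypoints: (x0,z0,tilt deg): board near-bottom corner in box frame -> TCP world
from h import *
BC=np.array([543.7,-154.5]);BY=-.035
def tcp(x0,z0,tilt,dh=30.,off=0.,dy=0.,yaw=BY):
    th=np.radians(tilt);R,B=goalR(yaw,th,1)
    Z=Ro.from_euler('z',BY).as_matrix()
    corner=np.array([BC[0],BC[1],0])+Z@np.array([x0,dy,z0])
    return corner+B@np.array([95+off,0,dh]),R
E
python3 - <<'E'
from plan import *
from workcell import robot
import cv2
c=robot.read_camera("side");cv2.imwrite("pics/s2.png",c["pixels"]);
s=robot.read_state();p,r=np.array(s["tcp_pos"]),s["ee_rot"]
print(np.round(p,1),s["gripper_width"],s["force"],s["time"])
P,R=tcp(-48,140,20);print(P,inc(p,r,P,R))
P,R=tcp(-48,140,0);print(P,inc(p,r,P,R))
E
```

```text
[437.7 117.6 231.7] 17.084336923401786 [ 0.21140352  0.90324002 -2.1061167 ] 3.45
[ 574.69120287 -155.58513523  200.68269224] ([-28.75, 10.34, 3.16], [-0.341, -0.028, 0.152])
[ 590.67121544 -156.14466417  170.        ] ([-29.0, 11.9, 6.24], [0.007, -0.001, 0.154])
```

View pics/s2.png

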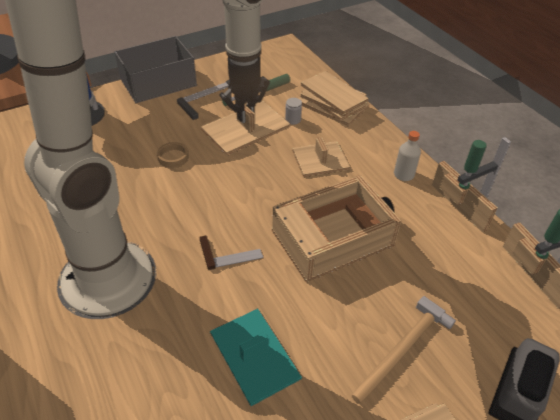

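The picture shows the hatch held level by its cleat at (245,125), with the other boards untouched. Next I carry it over the box and tilt it.

Call:
{"op": "drive_tool", "data": {"increments": [{"tx": -3,"ty": 1,"tz": 0.3,"wx": -0.03,"wy": -0.002,"wz": 0.015,"fingers": 1},{"tx": -6,"ty": 2,"tz": 0.5,"wx": -0.06,"wy": -0.005,"wz": 0.03,"fingers": 1},{"tx": -9,"ty": 3,"tz": 0.8,"wx": -0.1,"wy": -0.008,"wz": 0.045,"fingers": 1},{"tx": -12,"ty": 4,"tz": 1,"wx": -0.14,"wy": -0.01,"wz": 0.06,"fingers": 1},{"tx": -15,"ty": 5.3,"tz": 1,"wx": -0.18,"wy": -0.014,"wz": 0.08,"fingers": 1},{"tx": -18,"ty": 6.5,"tz": 1,"wx": -0.22,"wy": -0.018,"wz": 0.1,"fingers": 1},{"tx": -21,"ty": 7.5,"tz": 1,"wx": -0.26,"wy": -0.02,"wz": 0.115,"fingers": 1},{"tx": -24,"ty": 8.6,"tz": 1,"wx": -0.3,"wy": -0.024,"wz": 0.13,"fingers": 1},{"tx": -27,"ty": 9.7,"tz": 1,"wx": -0.33,"wy": -0.026,"wz": 0.145,"fingers": 1},{"tx": -28.7,"ty": 10.3,"tz": 1,"wx": -0.341,"wy": -0.028,"wz": 0.152,"fingers": 1},{"tx": -28.7,"ty": 10.3,"tz": 1,"wx": -0.341,"wy": -0.028,"wz": 0.152,"fingers": 1},{"tx": -28.7,"ty": 10.3,"tz": 1,"wx": -0.341,"wy": -0.028,"wz": 0.152,"fingers": 1}]}}

```text
time: 4.45
tcp_pos: [570.8, -156.3, 217.1]
ee_rot: [2.072, 1.996, 0.341]
force: [0.1, 0.1, -3.2]
gripper_width: 16.7
```

Run:
```python
from plan import *
from workcell import robot
import cv2,pickle
d={}
for n in("side","top"):
    d[n]=robot.read_camera(n);cv2.imwrite(f"pics/{n}3.png",cv2.resize(d[n]["pixels"][80:300,200:440],None,fx=2.6,fy=2.6))
s=robot.read_state();pickle.dump((d,s),open("c3.pkl","wb"));p,r=np.array(s["tcp_pos"]),s["ee_rot"]
print(np.round(p,1),s["gripper_width"],s["force"],s["ft_torque"],s["time"],s["joint_pos"])
P,R=tcp(-48,140,20);print(P,inc(p,r,P,R))
# board points in tool frame
for n in d:
    Q=cloud(d[n]).reshape(-1,3);q=Ro.from_rotvec(r).inv().apply(np.nan_to_num(Q)-p)
    m=(abs(q[:,0])<75)&(abs(q[:,1])<115)&(q[:,2]>10)&(q[:,2]<40)
    k=q[m];print(n,len(k))
    if len(k)<50: continue
    A=np.c_[k[:,:2],np.ones(len(k))];w=np.ones(len(k),bool)
    for _ in range(5):
        co=np.linalg.lstsq(A[w],k[w,2],rcond=None)[0];w=abs(A@co-k[:,2])<3
    print(co,w.sum(),k[w].min(0),k[w].max(0),cv2.minAreaRect(k[w][:,:2].astype(np.float32)))
```

```text
[ 571.4 -154.   217.8] 17.12565018524255 [-0.02300359 -0.28688644 -3.26936102] [0.02453506 0.55629035 0.03584505] 4.55 [ 0.13030011  0.20039432  0.14999028  2.02602143 -0.19410391  0.59436831
  0.38216274]
[ 574.69120287 -155.58513523  200.68269224] ([-0.14, -0.25, 1.72], [-0.009, 0.0, 0.001])
side 2979
[-1.23735785e-03  3.16433496e-03  1.89625586e+01] 2417 [-62.29839012 -96.10140189  15.73040549] [63.155562  95.4415245 22.2674921] ((-0.09584808349609375, -0.5778579711914062), (125.0629653930664, 191.04119873046875), 0.6112663149833679)
top 4158
[1.89037795e-03 3.49740419e-03 1.75316321e+01] 4048 [-59.49567601 -96.69838055  14.30289917] [60.84472826 93.48815762 20.88492835] ((0.6820030212402344, -1.6082611083984375), (190.2183837890625, 120.31851959228516), 89.960693359375)
```

View pics/side3.png

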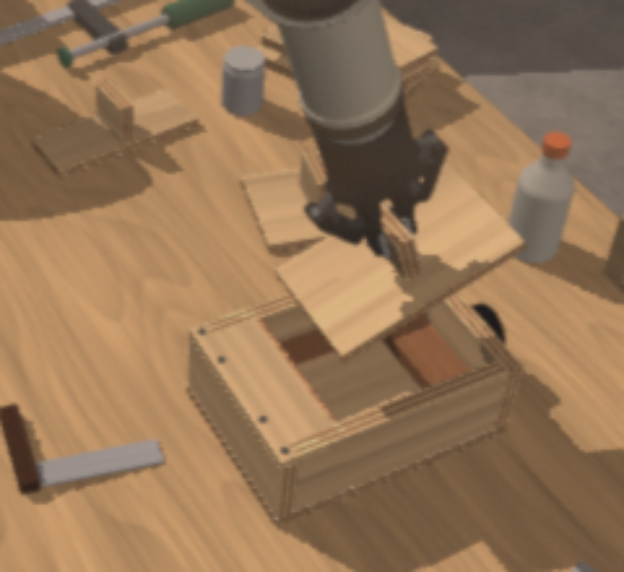

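View pics/top3.png

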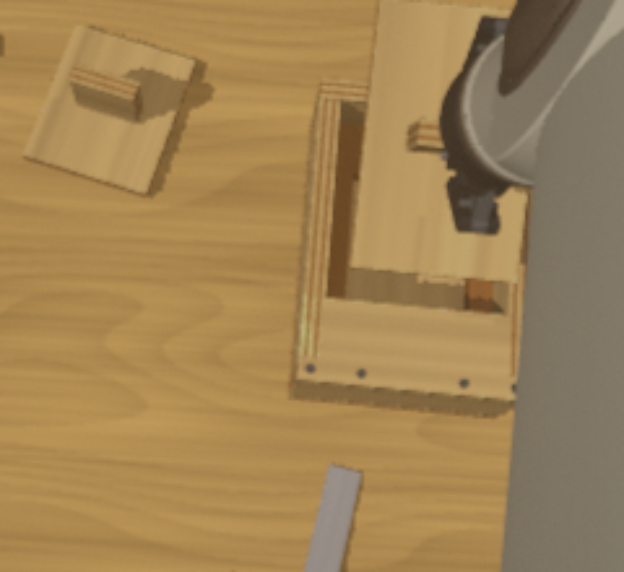

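Run:
```python
from plan import *
from workcell import robot
s=robot.read_state();p,r=np.array(s["tcp_pos"]),s["ee_rot"]
for w in [(-47,110,20),(-47,80,20),(-47,60,20)]:
    P,R=tcp(*w,dh=30.3,off=1);print(w,P.round(1),inc(p,r,P,R))
```

```text
(-47, 110, 20) [ 576.5 -155.6  171.3] ([-0.14, -1.06, 4.55], [-0.009, 0.0, 0.001])
(-47, 80, 20) [ 576.5 -155.6  141.3] ([-0.14, -2.06, 7.38], [-0.009, 0.0, 0.001])
(-47, 60, 20) [ 576.5 -155.6  121.3] ([-0.14, -2.73, 9.27], [-0.009, 0.0, 0.001])
```

Call:
{"op": "drive_tool", "data": {"increments": [{"tx": -0.1,"ty": -0.3,"tz": 1.8,"wx": -0.009,"wy": 0,"wz": 0,"fingers": 1},{"tx": -0.1,"ty": -0.7,"tz": 3.3,"wx": -0.009,"wy": 0,"wz": 0,"fingers": 1},{"tx": -0.1,"ty": -1.1,"tz": 4.6,"wx": -0.009,"wy": 0,"wz": 0,"fingers": 1},{"tx": -0.1,"ty": -1.5,"tz": 5.8,"wx": -0.009,"wy": 0,"wz": 0,"fingers": 1},{"tx": -0.1,"ty": -1.8,"tz": 6.6,"wx": -0.009,"wy": 0,"wz": 0,"fingers": 1},{"tx": -0.1,"ty": -2.1,"tz": 7.4,"wx": -0.009,"wy": 0,"wz": 0,"fingers": 1},{"tx": -0.1,"ty": -2.4,"tz": 8.2,"wx": -0.009,"wy": 0,"wz": 0,"fingers": 1},{"tx": -0.1,"ty": -2.7,"tz": 9.2,"wx": -0.009,"wy": 0,"wz": 0,"fingers": 1},{"tx": -0.1,"ty": -2.7,"tz": 9.2,"wx": -0.009,"wy": 0,"wz": 0,"fingers": 1},{"tx": -0.1,"ty": -2.7,"tz": 9.2,"wx": -0.009,"wy": 0,"wz": 0,"fingers": 1}]}}

```text
time: 5.38
tcp_pos: [578.0, -156.6, 123.1]
ee_rot: [2.062, 1.992, 0.352]
force: [-0.2, 0.1, -1.6]
gripper_width: 16.4
```

Run:
```python
from plan import *
from workcell import robot
import cv2
c=robot.read_camera("side");cv2.imwrite("pics/s4.png",cv2.resize(c["pixels"][120:300,230:430],None,fx=3,fy=3))
s=robot.read_state();p,r=np.array(s["tcp_pos"]),s["ee_rot"]
print(p.round(1),s["force"],s["time"],s["gripper_width"])
for w in [(-47,60,20),(-60,58,20),(-72,57,20),(-85,56,20),(-93,55,17),(-98,54,14)]:
    P,R=tcp(*w,dh=30.3,off=1);print(w,P.round(1),inc(p,r,P,R))
```

```text
[ 578.5 -156.9  123.8] [ 0.61121979 -0.76416274 -2.59477188] 5.4333 16.766730060115265
(-47, 60, 20) [ 576.5 -155.6  121.3] ([0.12, -0.27, 0.16], [0.004, 0.002, 0.001])
(-60, 58, 20) [ 563.5 -155.2  119.3] ([0.12, -1.56, -0.1], [0.004, 0.002, 0.001])
(-72, 57, 20) [ 551.5 -154.8  118.3] ([0.12, -2.72, -0.42], [0.004, 0.002, 0.001])
(-85, 56, 20) [ 538.6 -154.3  117.3] ([0.12, -3.97, -0.78], [0.004, 0.002, 0.001])
(-93, 55, 17) [ 533.7 -154.1  112. ] ([0.12, -4.62, -0.45], [0.056, 0.002, 0.001])
(-98, 54, 14) [ 531.5 -154.1  106.6] ([0.12, -5.0, -0.02], [0.108, 0.002, 0.001])
```

View pics/s4.png

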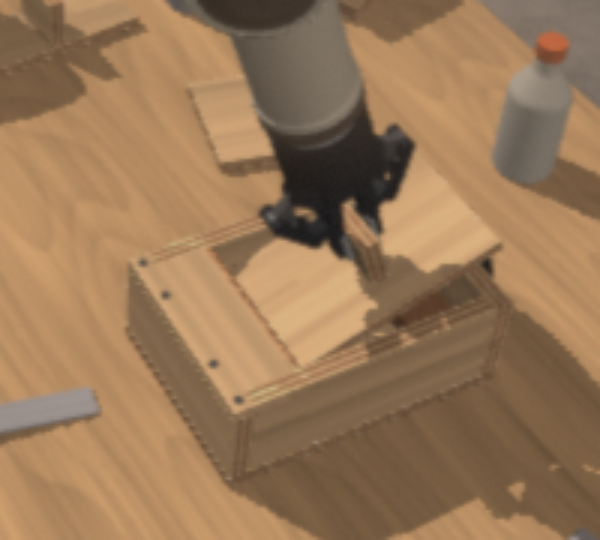

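The view shows the hatch's low edge at about (255,330) in the crop, inside the opening beside the rail. There is no contact force. I slide it under now.

Call:
{"op": "drive_tool", "data": {"increments": [{"tx": 0.1,"ty": -0.3,"tz": 0.2,"wx": 0.004,"wy": 0.002,"wz": 0,"fingers": 1},{"tx": 0.1,"ty": -0.9,"tz": 0.1,"wx": 0.004,"wy": 0.002,"wz": 0,"fingers": 1},{"tx": 0.1,"ty": -1.5,"tz": -0.1,"wx": 0.004,"wy": 0.002,"wz": 0,"fingers": 1},{"tx": 0.1,"ty": -2.1,"tz": -0.25,"wx": 0.004,"wy": 0.002,"wz": 0,"fingers": 1},{"tx": 0.1,"ty": -2.7,"tz": -0.4,"wx": 0.004,"wy": 0.002,"wz": 0,"fingers": 1},{"tx": 0.1,"ty": -3.3,"tz": -0.6,"wx": 0.004,"wy": 0.002,"wz": 0,"fingers": 1},{"tx": 0.1,"ty": -4.0,"tz": -0.8,"wx": 0.004,"wy": 0.002,"wz": 0,"fingers": 1},{"tx": 0.1,"ty": -4.3,"tz": -0.6,"wx": 0.03,"wy": 0.002,"wz": 0,"fingers": 1},{"tx": 0.1,"ty": -4.6,"tz": -0.45,"wx": 0.056,"wy": 0.002,"wz": 0,"fingers": 1},{"tx": 0.1,"ty": -4.6,"tz": -0.45,"wx": 0.056,"wy": 0.002,"wz": 0,"fingers": 1}]}}

```text
time: 6.27
tcp_pos: [533.6, -154.3, 112.2]
ee_rot: [2.095, 2.025, 0.302]
force: [1.0, 0.4, -2.2]
gripper_width: 16.9
```

Run:
```python
from plan import *
from workcell import robot
import cv2
c=robot.read_camera("side");cv2.imwrite("pics/s5.png",cv2.resize(c["pixels"][120:300,230:430],None,fx=3,fy=3))
s=robot.read_state();p,r=np.array(s["tcp_pos"]),s["ee_rot"]
print(p.round(1),s["force"],s["ft_torque"],s["time"],s["gripper_width"])
for w in [(-93,55,17),(-98,54,14),(-98,53,11),(-98,52,8),(-97,51.5,5),(-96,51,2),(-95,50.5,0),(-95,49.5,0)]:
    P,R=tcp(*w,dh=30.3,off=1);print(w,P.round(1),inc(p,r,P,R))
```

```text
[ 533.9 -154.2  112.3] [ 0.08899759 -0.29602986 -1.92304524] [-0.0136513   0.43668346  0.01721437] 6.3167 17.237190753585594
(-93, 55, 17) [ 533.7 -154.1  112. ] ([0.01, -0.03, 0.01], [0.001, -0.0, 0.001])
(-98, 54, 14) [ 531.5 -154.1  106.6] ([0.01, -0.39, 0.47], [0.053, -0.0, 0.001])
(-98, 53, 11) [ 534.2 -154.2  101.1] ([0.01, -0.3, 1.08], [0.106, -0.0, 0.001])
(-98, 52, 8) [ 536.6 -154.2   95.4] ([0.01, -0.24, 1.69], [0.158, -0.0, 0.001])
(-97, 51.5, 5) [ 539.7 -154.4   90.1] ([0.01, -0.09, 2.29], [0.21, -0.0, 0.001])
(-96, 51, 2) [ 542.6 -154.5   84.6] ([0.01, 0.02, 2.9], [0.263, -0.0, 0.001])
(-95, 50.5, 0) [ 544.7 -154.5   80.8] ([0.01, 0.11, 3.33], [0.298, -0.0, 0.001])
(-95, 49.5, 0) [ 544.7 -154.5   79.8] ([0.01, 0.08, 3.42], [0.298, -0.0, 0.001])
```

View pics/s5.png

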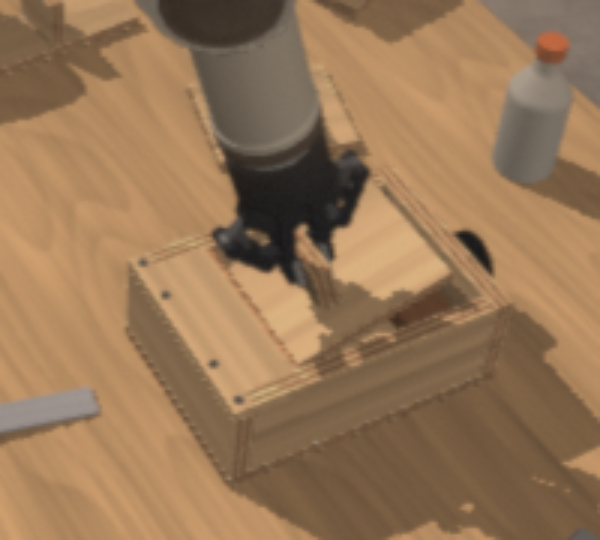

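The view shows the near edge tucked under the rail (edge line (225,250)-(300,360)) and the far end still up inside the plain wall. I now lower the far end.

Call:
{"op": "drive_tool", "data": {"increments": [{"tx": 0,"ty": -0.2,"tz": 0.25,"wx": 0.026,"wy": 0,"wz": 0,"fingers": 1},{"tx": 0,"ty": -0.39,"tz": 0.47,"wx": 0.053,"wy": 0,"wz": 0,"fingers": 1},{"tx": 0,"ty": -0.35,"tz": 0.78,"wx": 0.08,"wy": 0,"wz": 0,"fingers": 1},{"tx": 0,"ty": -0.3,"tz": 1.08,"wx": 0.106,"wy": 0,"wz": 0,"fingers": 1},{"tx": 0,"ty": -0.27,"tz": 1.4,"wx": 0.132,"wy": 0,"wz": 0,"fingers": 1},{"tx": 0,"ty": -0.24,"tz": 1.69,"wx": 0.158,"wy": 0,"wz": 0,"fingers": 1},{"tx": 0,"ty": -0.16,"tz": 2.0,"wx": 0.184,"wy": 0,"wz": 0,"fingers": 1},{"tx": 0,"ty": -0.09,"tz": 2.29,"wx": 0.21,"wy": 0,"wz": 0,"fingers": 1},{"tx": 0,"ty": -0.04,"tz": 2.6,"wx": 0.237,"wy": 0,"wz": 0,"fingers": 1},{"tx": 0,"ty": 0.02,"tz": 2.9,"wx": 0.263,"wy": 0,"wz": 0,"fingers": 1},{"tx": 0,"ty": 0.1,"tz": 3.2,"wx": 0.298,"wy": 0,"wz": 0,"fingers": 1},{"tx": 0,"ty": 0.1,"tz": 3.2,"wx": 0.298,"wy": 0,"wz": 0,"fingers": 1}]}}

```text
time: 7.32
tcp_pos: [545.5, -154.1, 81.4]
ee_rot: [-2.257, -2.184, -0.0]
force: [0.2, 0.0, -1.9]
gripper_width: 16.9
```

```bash
cat > chk.py <<'E'
from plan import *
from workcell import robot
import cv2,sys
n0=sys.argv[1]
s=robot.read_state();p,r=np.array(s["tcp_pos"]),s["ee_rot"]
print(p.round(1),np.round(s["force"],1),np.round(s["ft_torque"],2),s["time"],s["gripper_width"])
P,R=tcp(-95,50,0,dh=30.3,off=1);print(P.round(1),inc(p,r,P,R))
Z=Ro.from_euler('z',BY)
for n in("side","top"):
    c=robot.read_camera(n);cv2.imwrite(f"pics/{n}{n0}.png",cv2.resize(c["pixels"][90:270,250:450],None,fx=3,fy=3))
    Q=np.nan_to_num(cloud(c).reshape(-1,3));q=Z.inv().apply(Q-[*BC,0])
    m=(q[:,0]>-58)&(q[:,0]<108)&(abs(q[:,1])<70)&(abs(q[:,2]-62)<10);k=q[m]
    if len(k)<50: print(n,len(k));continue
    A=np.c_[k[:,:2],np.ones(len(k))];w=np.ones(len(k),bool)
    for _ in range(5):
        co=np.linalg.lstsq(A[w],k[w,2],rcond=None)[0];w=abs(A@co-k[:,2])<3
    print(n,co.round(4),w.sum(),np.percentile(k[w],[1,99],axis=0).round(1).tolist())
    m=(abs(q[:,0])<25)&(abs(q[:,1])<45)&(abs(q[:,2]-112)<5);print('cleat top',m.sum(),q[m].mean(0))
E
python3 chk.py 6
```

```text
[ 545.5 -154.1   81.4] [ 0.2  0.  -1.9] [ 0.04 -0.04  0.01] 7.3167 16.9021425004764
[ 544.7 -154.5   80.3] ([-0.05, -0.08, 0.11], [-0.0, -0.001, 0.002])
side [-6.00000e-03 -4.00000e-03  6.33624e+01] 1103 [[-42.7, -47.5, 60.2], [96.1, 61.8, 66.3]]
cleat top 114 [ 9.09520025e-02 -1.10989905e+01  1.12063154e+02]
top [-2.91000e-02  6.50000e-03  6.59672e+01] 127 [[71.5, 16.0, 61.2], [94.9, 53.0, 66.5]]
cleat top 0 [nan nan nan]chk.py:18: RuntimeWarning: Mean of empty slice.
  m=(abs(q[:,0])<25)&(abs(q[:,1])<45)&(abs(q[:,2]-112)<5);print('cleat top',m.sum(),q[m].mean(0))
  ret = um.true_divide(
```

View pics/side6.png

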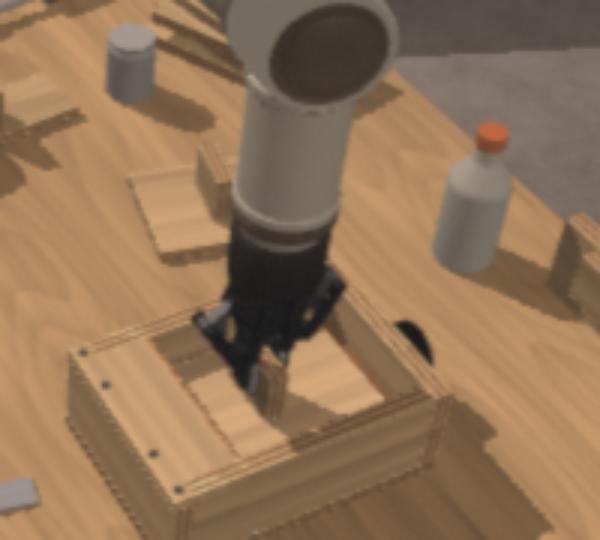

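The board is level inside the box, about 1 mm above the ledges. I'll lower it in small steps until the force shows contact.

Call:
{"op": "drive_tool", "data": {"increments": [{"tx": 0,"ty": 0,"tz": 0.05,"wx": 0,"wy": 0,"wz": 0,"fingers": 1},{"tx": 0,"ty": 0,"tz": 0.1,"wx": 0,"wy": 0,"wz": 0,"fingers": 1},{"tx": 0,"ty": 0,"tz": 0.15,"wx": 0,"wy": 0,"wz": 0,"fingers": 1},{"tx": 0,"ty": 0,"tz": 0.2,"wx": 0,"wy": 0,"wz": 0,"fingers": 1},{"tx": 0,"ty": 0,"tz": 0.2,"wx": 0,"wy": 0,"wz": 0,"fingers": 1},{"tx": 0,"ty": 0,"tz": 0.2,"wx": 0,"wy": 0,"wz": 0,"fingers": 1}]}}

```text
time: 7.92
tcp_pos: [544.0, -154.8, 80.2]
ee_rot: [-2.259, -2.183, 0.001]
force: [-2.8, -0.2, 3.1]
gripper_width: 17.0
```

Call:
{"op": "drive_tool", "data": {"increments": [{"tx": 0,"ty": 0,"tz": 0.05,"wx": 0,"wy": 0,"wz": 0,"fingers": 1},{"tx": 0,"ty": 0,"tz": 0.1,"wx": 0,"wy": 0,"wz": 0,"fingers": 1},{"tx": 0,"ty": 0,"tz": 0.1,"wx": 0,"wy": 0,"wz": 0,"fingers": 1}]}}

```text
time: 8.17
tcp_pos: [544.1, -154.8, 80.2]
ee_rot: [-2.259, -2.182, 0.0]
force: [-6.3, 1.5, 12.3]
gripper_width: 16.9
```

```bash
python3 chk.py 7 2>/dev/null
```

```text
[ 544.1 -154.8   80.2] [-6.3  1.5 12.3] [ 0.21  0.99 -0.  ] 8.1667 16.85249196261925
[ 544.7 -154.5   80.3] ([0.03, 0.06, -0.01], [-0.001, -0.0, 0.001])
side [-3.60000e-03 -4.80000e-03  6.20917e+01] 1068 [[-41.9, -46.6, 59.0], [94.5, 61.0, 64.9]]
cleat top 110 [ -0.5639208  -10.91048681 112.08674154]
top [-4.442000e-01 -1.460000e-02  1.019456e+02] 69 [[80.6, 9.9, 52.2], [106.8, 49.7, 65.1]]
cleat top 0 [nan nan nan]
```

View pics/side7.png

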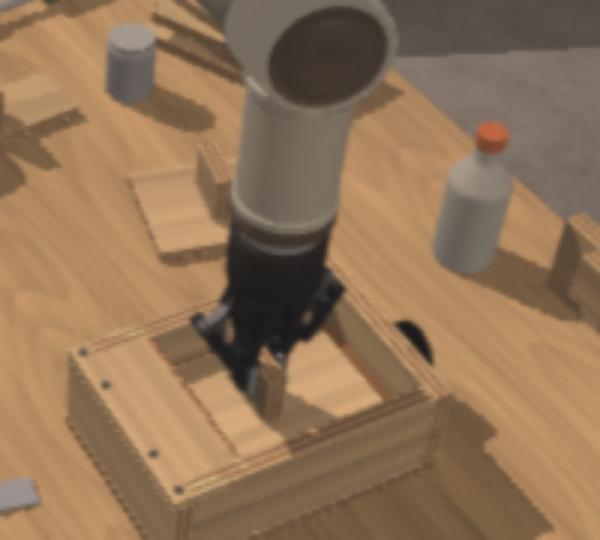

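The board is flat with its top at z ≈ 62, so its underside is at 50, and it bears on the ledges. I ease off the press, open part way to stay clear of the rail, and go straight up.

Call:
{"op": "drive_tool", "data": {"increments": [{"tx": 0,"ty": 0,"tz": -0.15,"wx": 0,"wy": 0,"wz": 0,"fingers": 1},{"tx": 0,"ty": 0,"tz": -0.15,"wx": 0,"wy": 0,"wz": 0,"fingers": 2.2},{"tx": 0,"ty": 0,"tz": -0.15,"wx": 0,"wy": 0,"wz": 0,"fingers": 3.5},{"tx": 0,"ty": 0,"tz": -0.15,"wx": 0,"wy": 0,"wz": 0,"fingers": 4.5},{"tx": 0,"ty": 0,"tz": -0.15,"wx": 0,"wy": 0,"wz": 0,"fingers": 4.5},{"tx": 0,"ty": 0,"tz": -0.15,"wx": 0,"wy": 0,"wz": 0,"fingers": 4.5}]}}

```text
time: 8.77
tcp_pos: [544.1, -154.6, 80.1]
ee_rot: [-2.258, -2.182, 0.001]
force: [0.2, 0.4, -1.2]
gripper_width: 45.3
```

Call:
{"op": "drive_tool", "data": {"increments": [{"tx": 0,"ty": 0,"tz": -1,"wx": 0,"wy": 0,"wz": 0,"fingers": 4.5},{"tx": 0,"ty": 0,"tz": -2.5,"wx": 0,"wy": 0,"wz": 0,"fingers": 4.5},{"tx": 0,"ty": 0,"tz": -4,"wx": 0,"wy": 0,"wz": 0,"fingers": 4.5},{"tx": 0,"ty": 0,"tz": -6,"wx": 0,"wy": 0,"wz": 0,"fingers": 4.5},{"tx": 0,"ty": 0,"tz": -9,"wx": 0,"wy": 0,"wz": 0,"fingers": 4.5},{"tx": 0,"ty": 0,"tz": -12,"wx": 0,"wy": 0,"wz": 0,"fingers": 4.5},{"tx": 0,"ty": 0,"tz": -15,"wx": 0,"wy": 0,"wz": 0,"fingers": 4.5},{"tx": 0,"ty": 0,"tz": -15,"wx": 0,"wy": 0,"wz": 0,"fingers": 4.5},{"tx": 0,"ty": 0,"tz": -15,"wx": 0,"wy": 0,"wz": 0,"fingers": 4.5}]}}

```text
time: 9.52
tcp_pos: [545.8, -155.1, 233.3]
ee_rot: [2.257, 2.181, 0.004]
force: [0.1, -0.7, -0.0]
gripper_width: 45.1
```

```bash
python3 chk.py 8 2>/dev/null
```

```text
[ 545.8 -155.1  233.3] [ 0.1 -0.7 -0. ] [-0.03  0.05  0.02] 9.5167 45.14001548690997
[ 544.7 -154.5   80.3] ([0.06, -0.17, 15.3], [0.004, 0.0, 0.001])
side [ 7.00000e-04 -7.00000e-04  6.20591e+01] 1215 [[-41.6, -46.4, 59.2], [94.8, 62.6, 64.9]]
cleat top 157 [4.95358394e-03 1.55882812e+00 1.11494496e+02]
top [-8.00000e-04 -1.30000e-03  6.26925e+01] 2431 [[-51.0, -48.6, 59.9], [92.6, 60.3, 65.4]]
cleat top 262 [ -1.46025834   0.88873946 112.48663423]
```

View pics/side8.png

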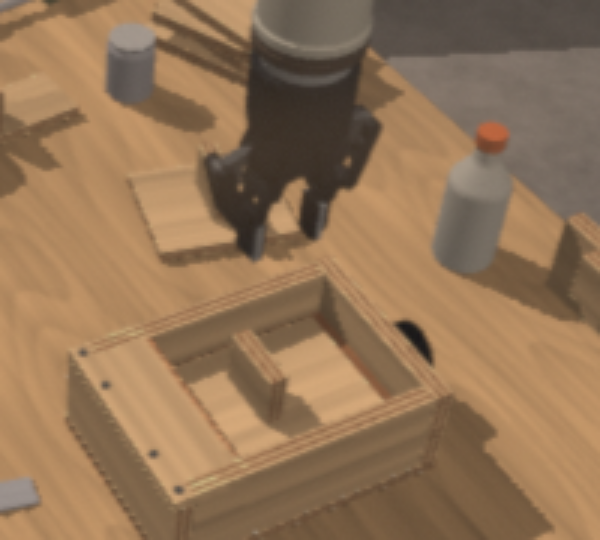

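The hatch lies flat and centred under the rail (cleat at (258,375) in the crop), and the gripper is clear above it. I hand the job in.

```bash
python3 -c "
from workcell import robot
print(robot.close_job())"
```

```text
the job is handed in; nothing more can be done
None
```

The hatch is back in the dust box, lying flat on the ledges with one end under the rail. I handed the job in at about 9.6 s.

**What I did:** I took the largest plain board by its cleat, tilted it 20° and slid its low edge under the rail. I then lowered the far end until the board bore on the ledges (about 12 N of contact). I let go only once it was flat, opened the fingers part way to stay clear of the rail, and lifted straight up.

**Last checks:**
- **Flatness:** the board's top is at z ≈ 62 mm in both views, so its underside is at about 50. The slope is 0.001 or less.
- **Position:** the cleat's centre is within about 1.5 mm of the box centre in x and y. The two views differ by about 1.5 mm in x, which is within calibration.
- **Robot clear:** the fingers are free about 150 mm above the placed position, and the force reads about zero.
- **Not re-measured:** I never touched the two smaller boards or the turquoise one, but I did not measure their positions again at the end.
- **Disagreement:** while the gripper was still in the way, the top view gave a bad plane fit of the board. It agreed with the side view once the gripper was clear.

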